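# Swap two shiplapped blocks on a gluing jig and cam them tight

## Task

On the sloped gluing jig the two shiplapped wooden blocks stand in each other's places. Swap them, using the empty bay on the other side of the fence to set one aside, so that the wide block stands against the fence and the narrow one beside it with its lip over the wide one's ledge, both flat on the board and down at the stop strip. Then turn the cam anticlockwise by its grip bar until it holds the two blocks tight together: stop as soon as it goes firm, do not force it, and leave the other things on the bench where they are.

Things in the scene. Friction and masses are not known exactly. Their poses are not given: they have to be found in the camera images.
- bed (a point): Corner of the clamping bed on the sloped jig: on the board, where the fence's right face meets the upper edge of the stop strip. The board leans 30 deg: x points up the slope (away from the robot), y along the board to the left, z square off the board. Blocks rest at x > 0 with their lower face at x = 0; the bed is y < 0. Done: wide block's centre at (28, -41, 17) mm, narrow one's at (28, -101, 17).
- spare (a point): Centre of a block's place in the empty bay left of the fence, on the board; axes as bed, where it is at (28, 66, 0) mm. In bed the board runs x -35 to 115, y -228 to 112 mm; the fence is a wooden bar at y 0 to 16 mm, 30 mm high; aluminium stop strips 5 mm high, 8 mm wide lie below x = 0 at y 26 to 104 and -146 to 0 mm. Fingers must pass over them: stay 7 mm off the board.
- wide_c (a point): Centre of the wide block (loose, light wood, 0.09 to 0.18 kg). On the board its axes are those of bed: 56 mm in x (grasp it this way), 82 mm in y, 34 mm thick in z. The body, y -29 to 41 mm, has the full thickness; the right-hand 12 mm (y -41 to -29) is a ledge 16 mm thick, next to the board. It starts in the bed on the cam's side, about a millimetre from the narrow block.
- narrow_c (a point): Centre of the narrow block (loose, light wood, 0.07 to 0.14 kg). On the board its axes are those of bed: 56 mm in x (grasp it this way), 61 mm in y, 34 mm thick in z. The body is y -31 to 19 mm; on the left an overhanging lip (y 19 to 30, 16 mm thick, 18 mm clear of the board) passes over the wide block's ledge. Tight, its centre is 60 mm right of the wide one's. It starts at the fence.
- cam_bar (a point): Centre of the cam's grip bar, on the turning axis, 54 mm off the board. z is the axis (square off the board), y runs along the bar, x across it (grasp it this way). Bar 42 mm long, 14 mm thick, from 41 to 65 mm off the board. The axis is 14 mm up the slope from the strip and 171 to 178 mm right of the fence's face (the clamp is adjustable).
- cam (a joint): Turn of the cam, rad: 0 open, at most 1.9; grows anticlockwise seen from above. Wooden eccentric disc, radius 34 mm, centre 18 mm off the axis, 6 to 31 mm off the board; it reaches 34 + 18 sin(joint - 0.70) mm towards the fence. Turns at a steady 0.12 N m and stays put; on the blocks the moment grows some 0.03 N m per N of squeeze. Right: 4 to 60 N, after about 0.9 to 1.5 rad.
- narrow: The narrow block (see narrow_c): same origin, but level axes.
- wide: The wide block (see wide_c): same origin, but level axes.
- bench_brush: Bystander: bench brush, 215 x 60 x 15 mm, lying in front of the jig; origin at the centre of its underside.
- spring_clamp: Bystander: black spring clamp, 106 x 75 x 20 mm, lying right of the jig; origin at the centre of its underside.
- tape_measure: Bystander: tape measure, 62 mm high, back right; origin at the centre of its underside.
- offcut: Bystander: wood offcut, 83 x 75 x 40 mm, front left; origin at the centre of its underside.
Not all that is in view belongs to the job. What is shaped like the narrow but purple or red is not meant.

How it is judged:
At the end, for the whole second after the job is handed in: The wide block against the fence (within 3 mm) and the narrow one tight to its right (within 3 mm of closed), both flat on the board (0.08 rad, 4 mm) and at the stop strip (within 6 mm), at rest, with the cam squeezing the narrow block with 4 to 60 N (y of wide_c in the frame of bed between -0.044 and -0.038 m and x of wide_c in the frame of bed between 0.022 and 0.034 m and z of wide_c in the frame of bed between 0.012 and 0.021 m and x of narrow_c in the frame of bed between 0.022 and 0.034 m and z of narrow_c in the frame of bed between 0.012 and 0.021 m and y of narrow_c in the frame of wide_c between -0.063 and -0.057 m and angle between the z axis of each of wide_c, narrow_c and the z axis of bed, either way round below 0.08 rad and contact force between cam and narrow between 4 and 60 N and linear speed of each of wide, narrow below 0.01 m/s); the robot touches nothing.
It fails at once if a bystander (brush, spring clamp, tape measure, offcut) was moved by more than 30 mm (distance of any of bench_brush, spring_clamp, tape_measure, offcut from where it was at the start of the episode above 0.03 m).
It fails at once if the cam was forced: more than 80 N on the blocks (contact force between cam and narrow above 80 N or contact force between cam and wide above 80 N).
It also fails if it takes over 72 s, if anything falls off the work surface, if the arm or the gripper's body presses on something with over 40 N, if the wrist force passes 120 N, or if a joint passes its speed limit or range.

## Robot

A 7-joint arm with a two-finger parallel gripper is mounted at the origin on a cart in front of the work surface, level with it; the furniture and walls round the work are solid. World frame = base frame: x ahead of the robot, y to its left, z up, the work surface at z = 0. Lengths are in m, angles in rad, forces in N, time in s.
With the tool pointing down it reaches from about 0.425 to 0.95 m from the base axis. Payload 4.7 kg.
Tool frame: the origin (TCP) lies on the centre line of the jaws, within the pads' length; the fingertips stand robot.nose_length ahead of it and the grasp point (between the pads) lies 8 mm behind it (robot.nose_length is the distance from the TCP to the fingertips, in m); z points along the fingers, y is the line along which they close (so a half turn about z gives the same grasp; the last joint's range is limited). The gripper opens to 85 mm and grips with 20 to 120 N. Pads are 22 mm wide; open, the fingers measure 114 mm over their backs; the gripper's body (76 mm by 85 mm) begins 54 mm behind the grasp point. The pads swing forward as they close: fully open they stand 13 mm farther back than shut.
Start: joints at [-1.15, 0.469, -0.049, 1.532, 0.024, 1.141, -0.082], TCP at [0.293, 0.608, 0.242] pointing down, gripper open.
Joint ranges: [-2.59, 2.59], [-0.33, 1.99], [-1.39, 1.29], [0.1, 2.45], [-1.04, 4.18], [0.21, 1.99], [-2.66, 2.66]. Speed limits (rad/s): [2.57, 2.57, 3.14, 3.14, 3.14, 3.14, 3.14].

## Interface

Orientations are given as [roll, pitch, yaw] about the fixed x, y, z axes, in that order (R = Rz(yaw) Ry(pitch) Rx(roll)).
In Python, from plant import robot gives the robot as it stands. Calls block until the motion is done:
- robot.goto(position, orientation): joint-space move of the TCP to a pose.
- robot.move_straight(position, vel=0.15, attitude=None, contact_N=None): straight line of the TCP; attitude=None keeps the orientation; vel is the mean speed in m/s. With contact_N (N) it stops when the force on the tool has changed by that much, and returns True; else False.
- robot.move_joints(angles): joint-space move.
- robot.grip(opening, strength=None): opening from 0.0 (shut) to 1.0 (fully open); strength is the grip in N (None keeps the last); returns when the fingers have stopped.
- robot.sleep(seconds).
- robot.inverse_kinematics(position, orientation): joint angles nearest the present ones, or None.
- robot.sense(): the state.
- robot.grab_frame(name): name is "scene" or "top" or "wrist"; returns a dict with "image" (420x560x3 uint8, red, green, blue), "range_z" (420x560 float32, m along the optical axis (not along the pixel's ray), 0 where there is no reading), "fx", "fy", "cx", "cy" (pixels), "R" (3x3) and "t" (3): a world point X has camera coordinates R X + t. Camera axes: x right, y down, z forward; pixel columns grow to the right and rows downward; lengths in m; the calibration is good to about 2 mm. A picture is of the moment at which its call begins.
A pose or a line that the arm cannot do raises robot.IKError and nothing moves.
- robot.close_job(): hands the job in; it is judged then, once.
The state is a dict: "t": time; "joint_pos": joint angles; "joint_velocities": joint speeds; "effort": joint torques, N m; "tcp_pos": TCP position; "tcp_rot": TCP orientation; "wrist_force": force on the tool from outside, world axes, zero at the start; "torque": the same for the moment, N m; "opening": opening from 0.0 (shut) to 1.0 (fully open); "gripper_force": force on a finger pad.
Only numpy, scipy, OpenCV 4.12 (cv2) and the standard library are available. Lean on these libraries where they do the work, as an engineer would, in place of code of your own. Each camera call takes 0.05 s, during which the arm holds its last target. There are 200 camera calls.

## Working session

There is one attempt and no reset: what is moved stays moved. The work goes in short steps, each a Python script; the robot and the scene stay as the last script left them, time stands still between calls to the robot, and variables do not carry over. Pictures are saved under pics/ and viewed, at most 10 in all, crops included, and the job is handed in when it is done.

```bash
ls; mkdir -p pics; python3 - <<'E'
from plant import robot
import cv2,numpy as np
s=robot.sense();print(s); print(robot.nose_length)
for n in("scene","top"):
    f=robot.grab_frame(n); np.savez(f"pics/{n}.npz",**f); cv2.imwrite(f"pics/{n}.png",f["image"][:,:,::-1])
    print(n,f["fx"],f["cx"],f["cy"],np.round(f["R"],3).tolist(),f["t"], -f["R"].T@f["t"])
E
```

```text
pics
{'t': 0.0, 'joint_pos': array([-1.14987904,  0.46944305, -0.0485999 ,  1.53370181,  0.02411665,
        1.14103025, -0.08226132]), 'joint_velocities': array([ 0.00156042, -0.00023058, -0.00078827,  0.00058089, -0.00096471,
       -0.00032393,  0.0009123 ]), 'effort': array([ 4.24260015e-04, -5.10311401e+01, -4.62232658e-02, -2.37716478e+01,
        1.06830438e-02,  7.49253872e-03, -1.38560651e-05]), 'tcp_pos': array([0.29323194, 0.60734009, 0.24125702]), 'tcp_rot': array([-3.13959850e+00,  8.80447447e-05,  2.69185732e+00]), 'wrist_force': array([-0.08046268,  0.06245721, -0.25942619]), 'torque': array([-0.01953201, -0.0012688 ,  0.0081992 ]), 'gripper_force': 0.0, 'opening': 1.0007520649159682}
0.011
scene 467.97528026081653 280.41175040136005 198.6408519991543 [[0.915, -0.404, 0.01], [-0.279, -0.649, -0.708], [0.293, 0.644, -0.706]] [-0.51905764  0.11956315  1.08733611] [ 0.18994839 -0.83269987  0.85822289]
top 425.4719182566813 279.2580500285788 207.2756299660164 [[0.021, -1.0, -0.004], [-0.993, -0.021, -0.115], [0.115, 0.007, -0.993]] [-0.14712654  0.52546616  1.25449674] [ 0.38091959 -0.14450291  1.30596406]
```

View pics/scene.png

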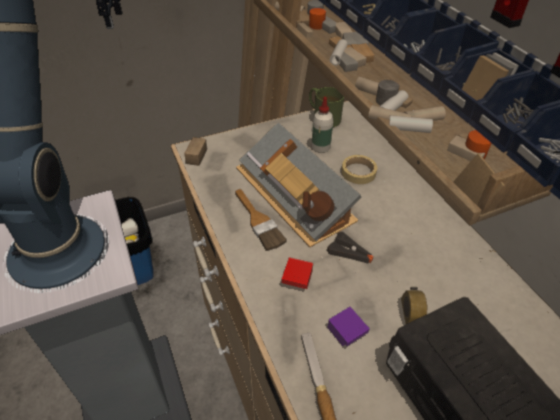

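View pics/top.png

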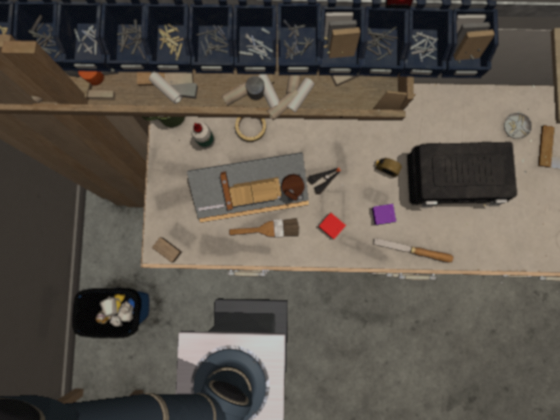

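The scene view shows the jig at about (300,185). In the top view the board spans roughly (190–308, 155–218): fence at (226,187), blocks at (230–280,192), cam at (292,186), brush in front at (265,229), clamp to the right at (323,178). Next is a depth fit of the board and the wrist camera offset.

```bash
python3 - <<'E'
from plant import robot
import cv2,numpy as np
from scipy.spatial.transform import Rotation as Ro
def pts(f):
    z=f["range_z"]; v,u=np.mgrid[:420,:560]
    c=np.stack([(u-f["cx"])/f["fx"]*z,(v-f["cy"])/f["fy"]*z,z],-1)
    return (c-f["t"])@f["R"]
for n in("top","scene"):
    f=dict(np.load(f"pics/{n}.npz")); P=pts(f); im=f["image"]
    print(n,(f["range_z"]==0).mean())
    for (u,v) in ([(250,175),(205,195),(300,200),(226,180),(228,200),(240,192),(268,190),(292,186),(293,180)] if n=="top" else [(285,155),(332,172),(278,155),(290,185),(318,205),(320,197)]):
        print(u,v,np.round(P[v,u],3),im[v,u])
f=dict(np.load("pics/top.npz"));P=pts(f)
m=np.zeros((420,560),bool); m[160:178,235:300]=1; m[185:200,198:218]=1
Q=P[m]; Q=Q[np.isfinite(Q).all(1)]
for _ in range(5):
    A=np.c_[Q[:,:2],np.ones(len(Q))]; c=np.linalg.lstsq(A,Q[:,2],rcond=None)[0]; r=A@c-Q[:,2]; Q=Q[abs(r)<max(.004,2*r.std())]
n=np.r_[-c[:2],1];n/=np.linalg.norm(n);print("plane",c,n,np.degrees(np.arccos(n[2])),np.degrees(np.arctan2(n[1],n[0])),len(Q),r.std())
s=robot.sense(); f=robot.grab_frame("wrist"); T=Ro.from_euler('xyz',s["tcp_rot"]).as_matrix()
print(f["fx"],f["cx"],f["cy"]); C=-f["R"].T@f["t"]; print("cam in tool",T.T@(C-s["tcp_pos"]),"\n",np.round(f["R"]@T,3))
E
```

```text
top 0.0038435374149659862
250 175 [ 0.616 -0.049  0.082] [105 103  99]
205 195 [0.557 0.084 0.062] [107 105 100]
300 200 [ 0.552 -0.198  0.031] [101  98  92]
226 180 [0.595 0.017 0.108] [101  71  52]
228 200 [0.541 0.013 0.08 ] [118  78  51]
240 192 [ 0.563 -0.023  0.097] [155 121  77]
268 190 [ 0.571 -0.103  0.094] [153 120  76]
292 186 [ 0.585 -0.172  0.086] [73 40 24]
293 180 [ 0.601 -0.174  0.094] [69 38 24]
scene 0.004043367346938775
285 155 [0.587 0.017 0.082] [90 62 38]
332 172 [ 0.655 -0.109  0.102] [114 111 103]
278 155 [0.565 0.011 0.094] [143 102  60]
290 185 [ 0.552 -0.09   0.081] [174 134  81]
318 205 [ 0.582 -0.179  0.083] [82 51 33]
320 197 [ 0.593 -0.167  0.094] [83 52 35]
plane [ 0.55137369  0.10076096 -0.25262796] [-0.48097331 -0.08789562  0.8723182 ] 29.270843113212223 -169.64374112149034 1264 0.0024205828554227098
298.6320653193559 284.53363372398917 208.21249446676956
cam in tool [ 0.07200675 -0.00049167 -0.13288503] 
 [[ 0.001  1.    -0.   ]
 [-0.959  0.001 -0.285]
 [-0.285  0.     0.959]]
```

```bash
cat > h.py <<'E'
from plant import robot
import numpy as np, cv2, json
from scipy.spatial.transform import Rotation as Ro
def bed_R(tilt,yaw): return (Ro.from_euler('z',yaw)*Ro.from_euler('y',-tilt)).as_matrix()   # columns: bed x,y,z
def tool(Rb,half=False,turn=0.):
    T=np.c_[Rb[:,1],Rb[:,0],-Rb[:,2]]           # tool x=bed y, y=bed x, z=-bed z
    if half: T[:,:2]*=-1
    return Ro.from_matrix(Rb@Ro.from_euler('z',turn).as_matrix()@Rb.T@T).as_euler('xyz')
def project(f,X):
    c=np.atleast_2d(X)@f["R"].T+f["t"]; return np.c_[c[:,0]/c[:,2]*f["fx"]+f["cx"],c[:,1]/c[:,2]*f["fy"]+f["cy"]]
def ray(f,uv):
    uv=np.atleast_2d(uv).astype(float); d=np.c_[(uv[:,0]-f["cx"])/f["fx"],(uv[:,1]-f["cy"])/f["fy"],np.ones(len(uv))]@f["R"]
    return -f["R"].T@f["t"], d/np.linalg.norm(d,axis=1)[:,None]
def tri(fs,uvs):  # least-squares meeting point of rays
    A=np.zeros((3,3));b=np.zeros(3)
    for f,uv in zip(fs,uvs):
        C,d=ray(f,uv); M=np.eye(3)-np.outer(d[0],d[0]); A+=M;b+=M@C
    return np.linalg.solve(A,b)
def snap(name,cam="wrist"):
    f=robot.grab_frame(cam); np.savez(f"pics/{name}.npz",**f); cv2.imwrite(f"pics/{name}.png",f["image"][:,:,::-1]); return f
E
python3 - <<'E'
from h import *
Rb=bed_R(np.radians(30),np.radians(10.4)); c=np.array([.565,-.06,.068])
for half in (0,1):
    for dy in (-.09,.04):
        q=robot.inverse_kinematics(c+Rb@[0.02,dy,.17],tool(Rb,half)); print(half,dy,None if q is None else np.round(q,2))
half=0 if robot.inverse_kinematics(c+Rb@[0.02,-.0,.17],tool(Rb,0)) is not None else 1
s=1 if not half else -1
robot.goto(c+Rb@[0.02,0.03*1,.17],tool(Rb,half)); robot.sleep(.2); snap("w1")
robot.move_straight(c+Rb@[0.02,-.07,.17],vel=.2); robot.sleep(.2); snap("w2"); S=robot.sense();print(half,S["t"],S["joint_pos"],S["wrist_force"])
E
```

```text
0 -0.09 [-0.4   0.12  0.85  2.21 -0.81  0.54  1.24]
0 0.04 [-0.95 -0.08  0.99  2.34 -0.16  0.34  0.37]
1 -0.09 [-0.63  0.17  1.14  2.22 -0.91  0.6  -1.79]
1 0.04 [ 0.1   0.   -0.05  2.3  -0.34  0.35 -2.62]
0 4.1667 [-0.74797391  0.1435818   1.19837156  2.24484171 -0.87051146  0.56218358
  1.28797563] [-0.12184347  0.16698492 -0.43067162]
```

View pics/w1.png

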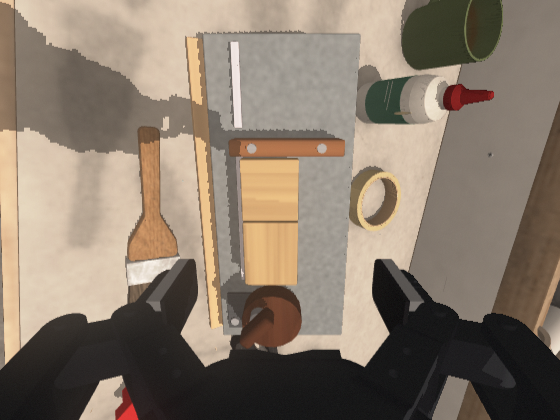

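View pics/w2.png

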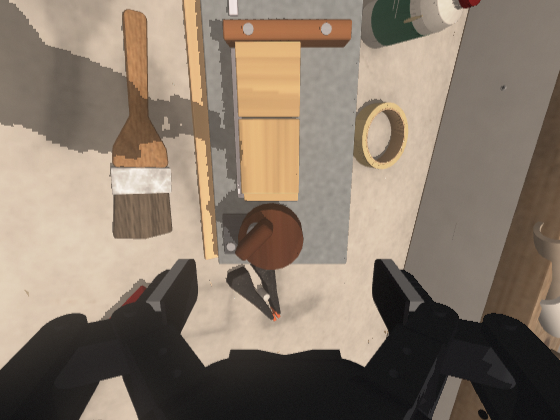

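w1 (camera further left) shows the board at (205–360, 33–334), the fence at (230–345, 139–157), the narrow block at (241–298, 158–221), the wide block at (245–298, 222–285) and the cam at (272,316). w2 shows the whole cam disc centred at about (270,236), with the bar running from (240,258) to (270,228) and the spring clamp just beyond the board edge at (255,290). I'll zoom in on both.

```bash
cat >> h.py <<'E'
def pts(f):
    z=f["range_z"]; v,u=np.mgrid[:420,:560]
    return (np.stack([(u-f["cx"])/f["fx"]*z,(v-f["cy"])/f["fy"]*z,z],-1)-f["t"])@f["R"]
E
python3 - <<'E'
from h import *
a=cv2.imread("pics/w1.png")[130:300,190:350]; b=cv2.imread("pics/w2.png")[10:270,210:360]
a=cv2.resize(a,None,fx=2.4,fy=2.4,interpolation=cv2.INTER_CUBIC); b=cv2.resize(b,None,fx=2.3,fy=2.3,interpolation=cv2.INTER_CUBIC)
o=np.zeros((600,790,3),np.uint8); o[:a.shape[0],:a.shape[1]]=a; o[:b.shape[0],400:400+b.shape[1]]=b; cv2.imwrite("pics/z.png",o)
for n,regs in (("w1",[(310,345,165,330),(210,225,45,130),(250,350,45,130)]),("w2",[(310,350,55,255),(225,235,215,250) ])):
    f=dict(np.load(f"pics/{n}.npz"));P=pts(f)
    Q=np.vstack([P[v0:v1,u0:u1].reshape(-1,3) for u0,u1,v0,v1 in regs])
    for _ in range(6):
        A=np.c_[Q[:,:2],np.ones(len(Q))]; c=np.linalg.lstsq(A,Q[:,2],rcond=None)[0]; r=A@c-Q[:,2]; Q=Q[abs(r)<max(.002,2.5*r.std())]
    nn=np.r_[-c[:2],1];nn/=np.linalg.norm(nn)
    print(n,"n",nn,"d",nn@Q.mean(0),"tilt",np.degrees(np.arccos(nn[2])),"yaw",np.degrees(np.arctan2(-nn[1],-nn[0])),len(Q),r.std())
    H=(P-Q.mean(0))@nn
    for u,v in ([(270,190),(270,250),(300,150),(272,300)] if n=="w1" else [(268,80),(268,160),(300,33),(285,240),(254,243),(235,150)]): print(u,v,"h mm",np.round(1000*np.median(H[v-1:v+2,u-1:u+2]),1))
E
```

```text
w1 n [-0.49079485 -0.09155424  0.86645152] d -0.22632368940109782 tilt 29.951134266263125 yaw 10.566664318487534 15150 0.0007988630595297191
270 190 h mm 34.1
270 250 h mm 33.6
300 150 h mm 30.2
272 300 h mm 31.2
w2 n [-0.46750673 -0.08563992  0.87983138] d -0.2106928701490889 tilt 28.377970008393003 yaw 10.380599886099379 8059 0.0008663147063959741
268 80 h mm 33.0
268 160 h mm 32.6
300 33 h mm 28.9
285 240 h mm 29.0
254 243 h mm 62.8
235 150 h mm -2.4
```

View pics/z.png

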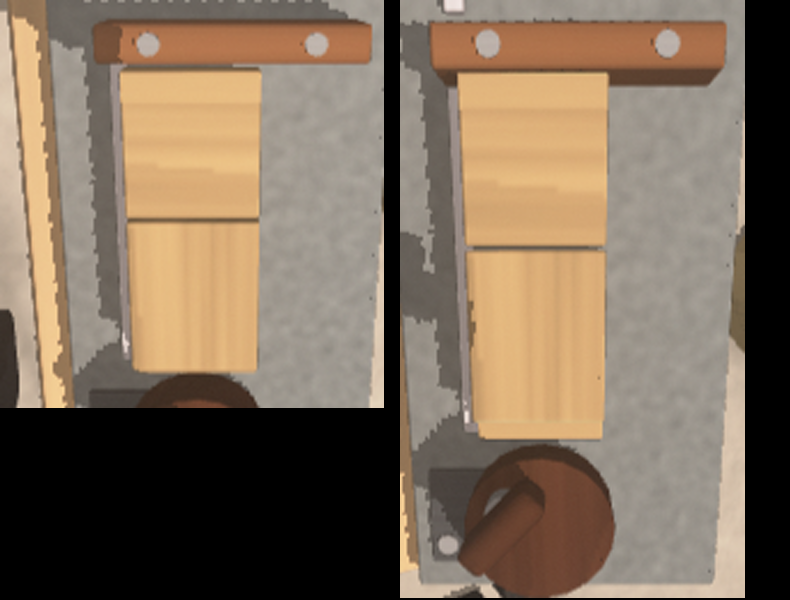

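The zoom shows the narrow block at the fence, then the seam. Beyond it is the wide block, whose ledge is visible at its cam end in w2 (row ~197). The bar lies at about 45° with its top centre near w2 (255,239). Now fit the bed frame from these corners.

```bash
cat > fit.py <<'E'
from h import *
from scipy.optimize import least_squares
F={n:dict(np.load(f"pics/{n}.npz")) for n in("w1","w2")}
sh={"narTR":((298.3,158.8),(300.4,41.3)),"seamR":((297.9,220.4),(299.6,117.3)),"seamL":((243.3,220.8),(239.6,117.3)),"fenR0":((344.6,155.8),(350.9,40.4)),"fenR16":((344.6,140.4),(350.9,20.4)),"board":((342,334),(347,264))}
T={k:tri([F["w1"],F["w2"]],v) for k,v in sh.items()}
# known points in bed mm (nan = unknown coordinate)
obs=[("w1",(344.6,155.8),(None,0,30)),("w2",(350.9,40.4),(None,0,30)),("w1",(344.6,140.4),(None,16,30)),("w2",(350.9,20.4),(None,16,30)),
 ("w1",(342,334),(115,-228,0)),("w2",(347,264),(115,-228,0)),("w1",(360,33),(115,112,0)),("w1",(239,42.5),(0,104,5)),("w1",(242,128),(0,26,5)),
 ("w1",(240.8,156.7),(None,0,30)),("w2",(235,39.8),(None,0,30))]
def cast(p,n,uv,z):
    R=bed_R(p[4],p[3]); C,d=ray(F[n],uv); C=R.T@(C-p[:3]); d=R.T@d[0]; return (C+d*(z/1000-C[2])/d[2])*1000
def res(p):
    r=[]
    for n,uv,(x,y,z) in obs:
        b=cast(p,n,uv,z); r+= [b[1]-y]+([] if x is None else [b[0]-x])
    return np.r_[r,(p[4]-np.radians(30))*1000]
s=least_squares(res,[.53,.01,.04,np.radians(10.5),np.radians(30)],loss="soft_l1"); p=s.x
if __name__=="__main__":
    print(p[:3],np.degrees(p[3:])); print(np.round(res(p),1))
    R=bed_R(p[4],p[3])
    for k,v in T.items(): print("tri",k,np.round(R.T@(v-p[:3])*1000,1))
    n1=np.array([-.4908,-.09155,.86645]); print("range plane: origin height",1000*(n1@p[:3]+.226324))
    for k,n,uv,z in [("narTL","w1",(240,158.8),34),("narTR","w1",(298.3,158.8),34),("seamL","w1",(243.3,220.8),34),("seamR","w1",(297.9,220.4),34),("widBL","w1",(246.3,284.6),34),("widBR","w1",(297.1,284.6),34),
      ("narTL","w2",(235.7,41.3),34),("narTR","w2",(300.4,41.3),34),("seamL","w2",(239.6,117.4),34),("seamR","w2",(299.6,117.4),34),("widR","w2",(298.3,192.5),34),("ledgeL","w2",(244.8,200.4),16),("ledgeR","w2",(297.4,200.4),16),
      ("bar","w2",(254.8,239.1),65),("barA","w2",(241.3,254),65),("barB","w2",(269.1,224),65)]: print(k,n,np.round(cast(p,n,uv,z),1))
    P=pts(F["w2"]); B=(P-p[:3])@R*1000; m=(B[...,2]>60)&(B[...,2]<70)&(abs(B[...,0]-14)<30)&(abs(B[...,1]+174)<30)
    uv=np.argwhere(m)[:,::-1]; c=np.array([cast(p,"w2",u,65)[:2] for u in uv]).astype(np.float32); print("bar rect",len(c),cv2.minAreaRect(c), np.median(B[m][:,2]))
E
python3 fit.py
```

```text
[0.54191118 0.00469334 0.0436592 ] [10.71630135 30.00000778]
[ 0.8  0.1 -0.8 -0.8  0.2  0.1 -0.8  0.3  0.3 -0.5 -0.4  0.4  0.1 -0.3
  0.3  0.9  0. ]
tri narTR [55.9 -1.4 34.1]
tri seamR [ 56.  -63.3  33.2]
tri seamL [  1.3 -63.1  34.4]
tri fenR0 [100.4   0.5  27.9]
tri fenR16 [99.1 15.2 30.2]
tri board [ 115.9 -230.3   -3.1]
range plane: origin height -2.2471687474701074
narTL w1 [ 0.6 -1.2 34. ]
narTR w1 [55.8 -1.4 34. ]
seamL w1 [  1.1 -63.2  34. ]
seamR w1 [ 56. -63.  34.]
widBL w1 [   1.1 -135.8   34. ]
widBR w1 [  55.8 -136.    34. ]
narTL w2 [ 0.9 -1.2 34. ]
narTR w2 [56.  -1.4 34. ]
seamL w2 [  1.3 -63.2  34. ]
seamR w2 [ 56.  -63.4  34. ]
widR w2 [  55.5 -133.7   34. ]
ledgeL w2 [   0.3 -146.4   16. ]
ledgeR w2 [  55.5 -146.6   16. ]
bar w2 [  14.7 -169.8   65. ]
barA w2 [   1.7 -184.6   65. ]
barB w2 [  28.1 -155.2   65. ]
bar rect 659 ((13.0364408493042, -172.06089782714844), (42.69440841674805, 14.040669441223145), 46.371070861816406) 66.85512860452253
```

The fit is consistent to under 1 mm:
- narrow centre at y about -31.3
- wide centre at y about -105
- bar at about (13.5, -172), angle about -0.73

Next: check IK, then move the narrow block to the spare bay.

```bash
cat >> h.py <<'E'
O=np.array([.54191118,.00469334,.0436592]); RB=bed_R(np.radians(30),np.radians(10.716))
def W(x,y,z): return O+RB@(np.array([x,y,z])/1000)
def B(p): return (np.asarray(p)-O)@RB*1000
TL=tool(RB)
def go(x,y,z,vel=.2,**k): return robot.move_straight(W(x,y,z),vel=vel,attitude=TL,**k)
def st(msg=""):
    s=robot.sense(); print(msg,"t %.1f"%s["t"],"bed",np.round(B(s["tcp_pos"]),1),"F",np.round(RB.T@s["wrist_force"],1),"op %.3f gf %.1f"%(s["opening"],s["gripper_force"]),"q7 %.2f"%s["joint_pos"][6]); return s
E
python3 - <<'E'
from h import *
for t in (-.73,-.3,.2,.8):
    for half in(0,1): q=robot.inverse_kinematics(W(14,-172,55),tool(RB,half,t)); print(t,half,None if q is None else np.round(q,2))
go(28.5,-36,75,.25); go(28.5,-36,21,.12); st("down")
robot.grip(0,50); st("gripped")
go(28.5,-36,75,.15); st("lift")
go(28.5,61,75,.2); go(28.5,61,30,.15); c=go(28.5,61,17,.03,contact_N=5); st(f"touch {c}")
snap("p1")
E
```

```text
-0.73 0 [ 1.14  0.61 -1.01  2.16  1.09  0.28 -1.21]
-0.73 1 [ 1.11  0.59 -0.96  2.16  1.02  0.25  1.99]
-0.3 0 [ 1.14  0.61 -1.01  2.16  1.09  0.28 -0.78]
-0.3 1 [ 1.14  0.61 -1.01  2.16  1.09  0.28  2.36]
0.2 0 [ 1.14  0.61 -1.01  2.16  1.09  0.28 -0.28]
0.2 1 None
0.8 0 [ 1.14  0.61 -1.01  2.16  1.09  0.28  0.32]
0.8 1 NoneTraceback (most recent call last):
  File "<stdin>", line 4, in <module>
  File "h.py", line 28, in go
    def go(x,y,z,vel=.2,**k): return robot.move_straight(W(x,y,z),vel=vel,attitude=TL,**k)
                                     ~~~~~~~~~~~~~~~~~~~^^^^^^^^^^^^^^^^^^^^^^^^^^^^^^^^^^
plant.IKError: the arm cannot follow that straight line within its joint ranges
```

```bash
python3 - <<'E'
from h import *
st()
for half in (0,1):
  for (x,y,z) in [(28.5,-36,75),(28.5,-36,21),(28.5,61,75),(28.5,61,21),(28.5,-105,75),(28.5,-105,21)]:
    q=robot.inverse_kinematics(W(x,y,z),tool(RB,half)); print(half,y,z,None if q is None else np.round(q,2))
E
```

```text
t 4.2 bed [  41.2 -136.9  185.9] F [-0.3  0.2 -0.3] op 1.000 gf 0.0 q7 1.29
0 -36 75 [ 0.89  0.44 -1.01  2.27  1.28  0.27 -0.98]
0 -36 21 [ 0.94  0.73 -1.17  2.24  1.65  0.53 -1.25]
0 61 75 [ 0.5   0.34 -0.81  2.32  1.42  0.26 -1.37]
0 61 21 [ 0.72  0.7  -1.17  2.29  1.72  0.63 -1.53]
0 -105 75 [ 1.03  0.49 -1.    2.21  1.05  0.26 -0.6 ]
0 -105 21 [ 0.97  0.65 -0.99  2.19  1.49  0.33 -1.  ]
1 -36 75 [ 0.89  0.44 -1.01  2.27  1.28  0.27  2.16]
1 -36 21 [ 0.94  0.73 -1.17  2.24  1.65  0.53  1.89]
1 61 75 [ 0.5   0.34 -0.81  2.32  1.42  0.26  1.77]
1 61 21 [ 0.72  0.7  -1.17  2.29  1.72  0.63  1.61]
1 -105 75 [ 1.03  0.49 -1.    2.21  1.05  0.26  2.54]
1 -105 21 [ 0.97  0.65 -0.99  2.19  1.49  0.33  2.14]
```

```bash
python3 - <<'E'
from h import *
mid=tool(bed_R(np.radians(10),np.radians(10.7))); M=[.50,-.04,.30]
print(np.round(robot.inverse_kinematics(M,mid),2))
robot.goto(M,mid); s=st("mid"); print(np.round(s["joint_pos"],2))
for z in (120,100,75): 
    q=robot.inverse_kinematics(W(28.5,-36,z),TL); print(z,None if q is None else np.round(q,2))
robot.goto(W(28.5,-36,75),TL); s=st("hover"); print(np.round(s["joint_pos"],2))
try:
    go(28.5,-36,21,.12); s=st("down")
    robot.grip(0,50); st("gripped")
    go(28.5,-36,75,.15); s=st("lift"); print(np.round(s["joint_pos"],2))
    go(28.5,61,75,.2); go(28.5,61,30,.15); c=go(28.5,61,17,.03,contact_N=5); st(f"touch {c}")
finally:
    snap("p1"); s=st(); print(np.round(s["joint_pos"],2))
E
```

```text
[-1.04  0.03  1.11  2.   -0.09  0.96  0.3 ]
mid t 5.1 bed [ 84.6 -36.2 246.6] F [ 0.1 -0.1 -0.2] op 1.003 gf 0.0 q7 0.30
[-1.04  0.03  1.11  2.01 -0.09  0.96  0.3 ]
120 [-0.24  0.15  0.33  2.34 -0.89  0.23  1.09]
100 [ 1.04  0.44 -1.17  2.28  1.17  0.33 -0.86]
75 [ 0.89  0.44 -1.01  2.27  1.28  0.27 -0.98]
hover t 7.1 bed [ 28.5 -36.2  74.9] F [ 0.1 -0.6  0.2] op 1.000 gf 0.0 q7 -0.98
[ 0.89  0.44 -1.    2.27  1.28  0.27 -0.98]
down t 7.7 bed [ 28.6 -35.5  21. ] F [ 0.1 -0.3  0.2] op 1.004 gf 0.0 q7 -1.34
gripped t 8.1 bed [ 28.6 -36.2  21.8] F [-1.1 -0.   8.2] op 0.643 gf 52.2 q7 -1.34
lift t 8.6 bed [ 28.4 -36.7  75.2] F [ 0.1  0.3 -1.5] op 0.644 gf 52.9 q7 -0.98
[ 0.88  0.44 -0.99  2.27  1.28  0.26 -0.98]
touch True t 10.1 bed [29.1 60.5 21.3] F [ 0.7 -0.3  3.9] op 0.644 gf 53.7 q7 -1.63
 t 10.1 bed [29.1 60.5 21.3] F [ 0.7 -0.3  2.8] op 0.649 gf 53.8 q7 -1.63
[ 0.55  0.54 -0.92  2.29  1.75  0.42 -1.63]
```

```bash
python3 - <<'E'
from h import *
try:
    robot.grip(1.0); go(28.5,61,75,.2); s=st("up")
    go(28.5,-102,75,.25); go(28.5,-102,21,.12); st("down"); robot.grip(0,50); st("gripped"); go(28.5,-102,75,.15); st("lift")
    go(28.8,-39.3,75,.2); go(28.8,-39.3,32,.12); c=go(28.8,-39.3,17,.03,contact_N=5); st(f"touch {c}")
    robot.grip(1.0); st("released"); go(28.8,-39.3,75,.2)
finally:
    s=st(); print(np.round(s["joint_pos"],2))
go(28.5,20,75,.2); robot.sleep(.2); snap("p2"); st()
E
```

```text
up t 11.0 bed [28.8 60.5 75.1] F [-0.4 -1.4 -0.5] op 1.000 gf 0.0 q7 -1.38
down t 12.4 bed [  28.8 -100.1   21.1] F [-0.4  1.  -0.8] op 1.002 gf 0.0 q7 -1.01
gripped t 12.8 bed [  28.5 -102.1   21.7] F [-0.9  0.8  6.3] op 0.646 gf 52.3 q7 -1.01
lift t 13.3 bed [  28.1 -102.8   75.1] F [-1.   0.3 -1.4] op 0.648 gf 53.0 q7 -0.69
touch True t 14.7 bed [ 29.1 -39.9  21.3] F [0.4 0.3 4.2] op 0.645 gf 54.1 q7 -1.33
released t 15.1 bed [ 27.8 -39.6  20.8] F [-0.  -0.3  0.7] op 1.001 gf 0.0 q7 -1.33
 t 15.6 bed [ 28.8 -39.8  75. ] F [ 0.4  0.1 -0.4] op 1.002 gf 0.0 q7 -0.96
[ 0.89  0.44 -1.    2.27  1.27  0.27 -0.96]
 t 16.3 bed [28.3 19.  74.7] F [-0.9 -0.7 -0. ] op 1.001 gf 0.0 q7 -1.23
```

View pics/p2.png

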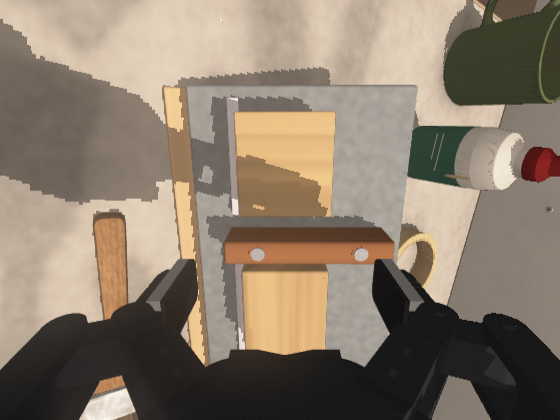

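p2 shows the narrow block flat in the spare bay at (235–335, 112–216) and the wide block right of the fence at (243–327, from row 265). Next, place the narrow block.

```bash
python3 - <<'E'
from h import *
f=dict(np.load("pics/p2.npz"))
def cast(uv,z):
    C,d=ray(f,uv); C=RB.T@(C-O); d=RB.T@d[0]; return np.round((C+d*(z/1000-C[2])/d[2])*1000,1)
for k,uv,z in [("nTL",(235,112),34),("nTR",(335,112),34),("nBR",(332,216),34),("nBL",(237,216),34),("wTL",(243,265.5),34),("wTR",(327,265.5),34),("f0",(395,262),30)]: print(k,cast(uv,z))
try:
    go(28.5,61,75,.2); go(28.5,61,21,.12); robot.grip(0,50); st("gripped"); go(28.5,61,75,.15); st("lift")
    go(29,-110,75,.2); go(29,-110,34,.12); robot.sleep(.2); st("above"); c=go(29,-110,17,.03,contact_N=5); st(f"touch {c}")
    robot.grip(1.0); st("released"); go(28.8,-110,75,.2)
finally: st()
go(28.5,-60,75,.2); robot.sleep(.2); snap("p3"); st()
E
```

```text
nTL [ 1.8 94.8 34. ]
nTR [57.  94.7 34. ]
nBR [58.  34.4 34. ]
nBL [ 0.  34.4 34. ]
wTL [ 2.3  1.  34. ]
wTR [56.2  1.  34. ]
f0 [101.2   1.4  30. ]
gripped t 17.6 bed [28.8 60.7 21.9] F [ 0.3 -0.6  8.5] op 0.644 gf 52.3 q7 -1.63
lift t 18.1 bed [28.7 60.5 75.3] F [-0.5 -0.5 -0.5] op 0.644 gf 52.9 q7 -1.38
above t 19.9 bed [  29.3 -110.    34.6] F [-0.9 -0.1 -0. ] op 0.644 gf 52.9 q7 -0.88
touch True t 20.3 bed [  29.  -110.4   21.8] F [ 1.2 -0.1  1.9] op 0.647 gf 53.8 q7 -0.96
released t 20.7 bed [  27.8 -110.2   21.6] F [ 1.1 -0.   0.3] op 0.998 gf 0.0 q7 -0.96
 t 21.1 bed [  28.7 -110.7   75. ] F [ 0.2 -0.5  0.4] op 1.001 gf 0.0 q7 -0.66
 t 21.8 bed [ 28.3 -60.9  74.7] F [-0.2  0.1 -0.5] op 0.997 gf 0.0 q7 -0.87
```

View pics/p3.png

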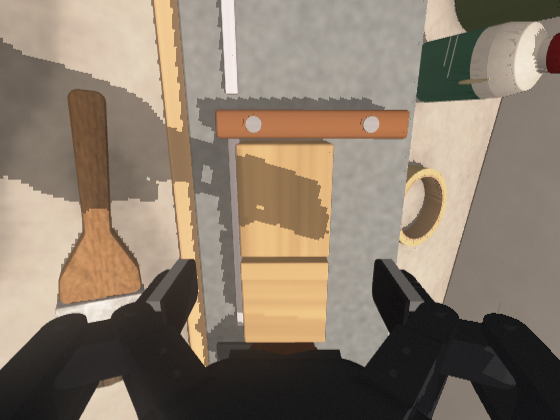

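p3 shows the wide block at the fence (237–333, 143–256) and the narrow one beside it (242–328, 262–342), with a small seam at row 259. Next: grip the bar and turn it to 0.6 rad while watching the moment.

```bash
cat >> h.py <<'E'
def mom():
    s=robot.sense(); T=Ro.from_euler('xyz',s["tcp_rot"]).as_matrix(); return s["torque"]@T[:,2], s
def turn(target,step,stop,settle=.05):
    """turn joint 7 (tool axis) up to target angle q7, stop when |moment change|>stop"""
    q=np.array(robot.sense()["joint_pos"]) if not hasattr(turn,"q") else turn.q
    while q[6]<target-1e-4:
        q[6]=min(target,q[6]+step); robot.move_joints(q); robot.sleep(settle); M,s=mom()
        print("q7 %.3f M %.3f F %s t %.1f"%(s["joint_pos"][6],M,np.round(RB.T@s["wrist_force"],1),s["t"]))
        if abs(M)>stop: turn.q=q; return True
    turn.q=q; return False
E
python3 - <<'E'
from h import *
f=dict(np.load("pics/p3.npz")); H=B(pts(f).reshape(-1,3)).reshape(420,560,3)
for u,v in [(285,155),(285,245),(250,200),(320,200),(260,272),(310,272),(260,330),(310,330),(350,200),(300,123)]: print((u,v),np.round(H[v,u],1))
robot.grip(.6)
a=tool(RB,0,-.73)
robot.goto(W(14,-172.5,100),a); st("hover")
robot.move_straight(W(14,-172.5,55),vel=.1); st("down"); print("M0",mom()[0])
robot.grip(0,110); s=st("grip"); print("M",mom()[0],np.round(s["joint_pos"],2))
q0=s["joint_pos"][6]; open("q0","w").write(str(q0))
turn(q0+.6,.1,.4)
E
```

```text
(285, 155) [29.4 -8.4 36.3]
(285, 245) [ 29.4 -63.5  36.5]
(250, 200) [  8.7 -34.6  36.9]
(320, 200) [ 50.2 -34.9  35.9]
(260, 272) [ 13.4 -82.4  36. ]
(310, 272) [ 45.3 -82.4  36.2]
(260, 330) [  12.3 -126.4   36. ]
(310, 330) [  46.3 -125.9   36.7]
(350, 200) [ 75.3 -43.7   3.4]
(300, 123) [37.9  9.  31.8]
hover t 22.8 bed [  13.6 -173.6  100.2] F [-0.2 -0.1 -0.2] op 0.603 gf 0.0 q7 -0.94
down t 23.4 bed [  14.5 -170.9   55. ] F [-0.7 -0.1 -0.2] op 0.599 gf 0.0 q7 -1.11
M0 0.01967846112654311
grip t 23.8 bed [  13.  -171.8   55.7] F [-2.5  2.5 10.9] op 0.136 gf 107.5 q7 -1.11
M 0.08213745277007295 [ 1.09  0.57 -0.94  2.16  0.97  0.24 -1.11]
q7 -1.007 M -0.066 F [ 0.2  0.8 -0.8] t 24.1
q7 -0.909 M -0.103 F [0.1 0.7 1.6] t 24.4
q7 -0.809 M -0.092 F [-0.9  2.1  2.9] t 24.7
q7 -0.710 M -0.042 F [-1.1  3.1  5.3] t 25.0
q7 -0.609 M -0.103 F [-1.8  2.9  6.1] t 25.3
q7 -0.509 M -0.135 F [-2.8  2.3  6.2] t 25.6
```

```bash
python3 - <<'E'
from h import *
q0=float(open("q0").read())
if not turn(q0+.8,.04,.3): turn(q0+1.5,.015,.55,.06)
robot.sleep(.3); M,s=mom(); print("final",M,"turned",s["joint_pos"][6]-q0,s["t"])
E
```

```text
q7 -0.471 M -0.020 F [-2.2  1.9  4.2] t 25.9
q7 -0.430 M -0.124 F [-2.3  1.8  4.9] t 26.2
q7 -0.390 M -0.099 F [-2.1  1.3  6. ] t 26.5
q7 -0.350 M -0.072 F [-2.   1.8  5.5] t 26.8
q7 -0.309 M -0.105 F [-2.8  2.1  5. ] t 27.1
q7 -0.307 M 0.042 F [-2.5  2.3  5.3] t 27.4
q7 -0.292 M -0.030 F [-2.3  1.3  5.5] t 27.7
q7 -0.277 M -0.009 F [-2.4  0.9  5.7] t 28.0
q7 -0.262 M 0.012 F [-2.3  2.4  5.7] t 28.3
q7 -0.247 M -0.048 F [-2.1  2.   5.8] t 28.6
q7 -0.232 M -0.017 F [-2.9  1.9  5.9] t 28.9
q7 -0.217 M -0.037 F [-1.7  1.9  5.9] t 29.2
q7 -0.202 M -0.012 F [-2.8  1.3  5.9] t 29.6
q7 -0.187 M -0.017 F [-2.3  2.6  6.3] t 29.9
q7 -0.172 M -0.038 F [-2.4  2.3  5.7] t 30.2
q7 -0.157 M 0.021 F [-1.5  2.7  6.6] t 30.5
q7 -0.142 M 0.063 F [-3.4  2.6  5.6] t 30.8
q7 -0.127 M 0.036 F [-2.8  2.9  5.4] t 31.1
q7 -0.112 M 0.081 F [-3.1  2.7  6.2] t 31.4
q7 -0.097 M 0.030 F [-2.8  1.5  6.6] t 31.7
q7 -0.082 M 0.038 F [-2.1  1.5  6.7] t 32.0
q7 -0.067 M 0.073 F [-2.9  2.2  6.2] t 32.3
q7 -0.052 M 0.076 F [-3.3  2.2  6.3] t 32.6
q7 -0.037 M 0.013 F [-2.2  3.   6. ] t 33.0
q7 -0.023 M 0.201 F [-3.5  2.2  6.2] t 33.3
q7 -0.008 M 0.491 F [-4.5  2.5  6.4] t 33.6
q7 0.006 M 0.734 F [-2.2  2.7  6.9] t 33.9
final 0.6877368821706219 turned 1.1121032353251512 34.175
```

It went firm at about 1.11 rad, with a moment rise of about 0.65 N·m (roughly 20 N of squeeze). Now release, back off and check.

```bash
python3 - <<'E'
from h import *
robot.grip(.6); st("released"); print(mom()[0])
p=robot.sense()["tcp_pos"]; robot.move_straight(p+RB@[0,0,.05],vel=.1); st("up")
robot.goto(W(28.5,-60,75),TL); robot.sleep(.2); f=snap("p4"); st()
robot.goto(W(28.5,-108,100),TL); robot.sleep(.2); f=snap("p5")
E
```

```text
released t 34.6 bed [  12.8 -171.7   55.7] F [ 0.2  0.2 -0.9] op 0.602 gf 0.0 q7 0.01
-0.001212255828715869
up t 35.3 bed [  12.6 -172.   105.6] F [0.1 0.1 0.3] op 0.599 gf 0.0 q7 0.15
 t 36.5 bed [ 28.4 -60.7  75. ] F [ 0.2  0.1 -0.7] op 0.602 gf 0.0 q7 -0.86
```

View pics/p5.png

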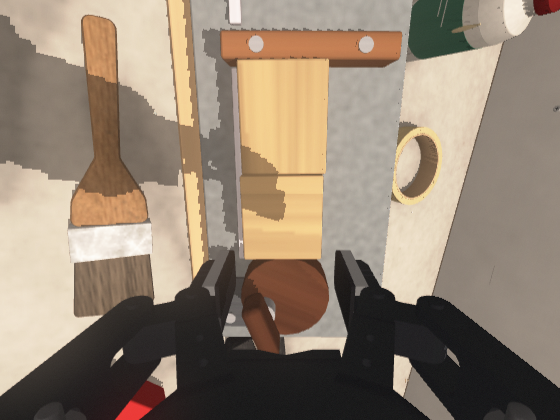

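p5 shows the wide block touching the fence (237–328, from row 59), a closed seam at row 175, and the narrow block down to row 259 against the disc. The bar is at about 112°, so it has not sprung back. A quick numeric check, then hand in.

```bash
python3 - <<'E'
from h import *
f=dict(np.load("pics/p5.npz"))
def cast(uv,z):
    C,d=ray(f,uv); C=RB.T@(C-O); d=RB.T@d[0]; return np.round((C+d*(z/1000-C[2])/d[2])*1000,1)
for k,uv,z in [("f0",(401,62),30),("wTL",(237,59),34),("wTR",(328,59),34),("seamL",(240,175),34),("seamR",(326,175),34),("nBL",(244,258),34),("nBR",(321,259),34)]: print(k,cast(uv,z))
H=B(pts(f).reshape(-1,3)).reshape(420,560,3)
for u,v in [(250,70),(320,70),(250,165),(320,165),(250,185),(316,185),(252,250),(316,250),(350,150)]: print((u,v),np.round(H[v,u],1))
E
```

```text
f0 [100.8  -0.8  30. ]
wTL [ 0.1 -0.  34. ]
wTR [55.1  0.1 34. ]
seamL [ -0.9 -70.7  34. ]
seamR [ 56.8 -70.6  34. ]
nBL [  -0.4 -131.9   34. ]
nBR [  55.7 -132.5   34. ]
(250, 70) [ 8.  -6.4 36.1]
(320, 70) [50.3 -6.3 36. ]
(250, 165) [  6.3 -63.6  36.6]
(320, 165) [ 52.3 -63.6  36.1]
(250, 185) [  5.9 -77.1  36.4]
(316, 185) [ 50.  -76.9  36.7]
(252, 250) [   5.9 -124.4   36.3]
(316, 250) [  51.4 -123.7   37.8]
(350, 150) [ 78.7 -57.    2.4]
```

The wide block spans y 0 to -70.6, the narrow one ends at -132, and both lie flat at the strip, as wanted.

```bash
python3 -c "
from plant import robot
print(robot.close_job(), robot.sense()['t'])"
```

```text
the job is handed in; nothing more can be done
the job is handed in; nothing more can be done
```

The blocks are swapped and the cam holds them tight: it went firm after about 1.11 rad, at an estimated 20 N of squeeze. The last camera check showed both blocks flat at the stop strip, and I handed the job in at about 38 s; no verdict came back.

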